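# Slide a thin-section tray under the analyser of a cross-polar viewer

### The job

With your fingertips push the blue slide tray along the viewer's stage, between the guide rails and under the low black analyser frame, until it is fully home against the rear fence; then press the green lamp button all the way down and let it go. Only push the tray: it must stay flat on the stage, never tipped or lifted. Keep your hand off the analyser frame, and leave the other things where they are.

Things in the scene. Friction and masses are not known exactly. Their poses are not given: they have to be found in the camera images.
- viewer: Fixed light-grey thin-section viewer standing on the bench. Flat stage on top, 30 mm above the bench, reaching from x = -150 to +110 mm and y = -150 to +150 mm in its own frame. Origin on the bench; x points from its open loading end (robot's side) to the rear, z up. Two aluminium guide rails, 14 mm high, run on the stage from x = -13 to +95 mm, inner faces at y = +-48.5 mm, with an aluminium fence across their rear end.
- entry (a point): Point on the stage's centre line between the loading ends of the guide rails, at stage height (viewer x = -13, y = 0, z = 30 mm). Short flared lead-ins on the rail ends reach 22 mm out towards the robot (viewer x = -35 mm), where their inner faces are at y = +-57.5 mm. Nothing stands in the tray's way from here to the fence.
- home (a point): Point on the stage where the tray's origin lies when the tray is fully home (viewer x = 30, y = 0, z = 30 mm), its axes along the viewer's. The face of the rear fence, 14 mm high, is 65 mm further along viewer x. The tray's rear 22 mm then still stick out in front of the analyser and the rails.
- analyser: Low bridge fixed on the guide rails: black frame with a see-through dark sheet, from x = -13 to +95 mm and y = -64.5 to +64.5 mm in the viewer's frame (same origin and axes). Its underside is 14 mm above the stage: 4 mm headroom over the tray. Its top is 22 mm above the stage, with four small screw heads 4 mm higher. The robot must not touch it.
- tray: Loose flat blue slide tray with four glass thin sections, 130 (x) x 90 (y) x 10 mm thick, about 150 g, smooth, slides easily. Origin at the centre of its underside; x to its leading end, z up; an orange strip marks its rear end (-x). It starts in front of the rails, a little askew and off centre, its rear overhanging the stage's edge by up to about 40 mm: pressing down there tips it.
- lamp_top (a point): Centre of the top face of the round green spring lamp button (22 mm across) in a black housing on the stage's front right corner, at x = -100, y = -128 mm in the viewer's frame. Pressed straight down.
- lamp (a joint): Travel of the lamp button in m: 0 released, 0.006 fully down (takes about 4 N); springs back.
- mount: Loose bystander: round red resin polished mount, 25 mm across, 18 mm high, standing on the stage to the left of the analyser. Origin under its centre.
- loupe: Loose bystander: folding steel hand lens, about 54 x 22 x 12 mm, lying on the stage to the right of the analyser. Origin under its case.
- washbottle: Loose bystander on the bench: white wash bottle 74 mm across, 195 mm high with its bent spout (60 mm out along its x). Origin under its centre.
- oilbottle: Loose bystander on the bench: small amber bottle 34 mm across, 62 mm high. Origin under its centre.
- rock: Loose bystander on the bench: rough brown rock specimen 72 mm across, 41 mm high. Origin under its centre.
- mailer: Loose bystander on the bench: pale flat slide mailer 190 x 34 x 12 mm. Origin under its centre, x along it.

How it is judged:
On the way, in this order (a step that is already met when the one before it is completed fails the run):
1. the tray is fully home under the analyser, flat and at rest (x of tray in the frame of viewer between 0.025 and 0.034 m and y of tray in the frame of viewer between -0.006 and 0.006 m and z of tray in the frame of viewer between 0.027 and 0.033 m and angle between the x axis of tray and the x axis of viewer, either way round below 0.08 rad and angle between tray's own z axis and vertical below 0.04 rad and linear speed of tray below 0.01 m/s), for 0.2 s.
2. the lamp button is pressed all the way down (value of joint lamp above 0.0045 m), for 0.05 s.
At the end, for the whole second after the job is handed in: The tray lies flat on the stage under the analyser, within 5 mm of the rear fence position, within 6 mm of the centre line and 0.08 rad of square, at rest; the lamp button has been pressed (4.5 of 6 mm) after that and has sprung back (all of step 1 and value of joint lamp below 0.002 m); the robot touches nothing.
It fails at once if the tray is tipped by more than 0.1 rad (6 degrees) (angle between tray's own z axis and vertical above 0.1 rad).
It fails at once if the tray is lifted more than 6 mm off the stage (z of tray in the frame of viewer above 0.036 m).
It fails at once if the robot presses or knocks on the analyser frame (over 2 N) (contact force between any of the arm, the fingers and analyser above 2 N).
It fails at once if a bystander (mount, hand lens, wash bottle, oil bottle, rock, mailer) is moved more than 15 mm (distance of any of mount, loupe, washbottle, oilbottle, rock, mailer from where it was at the start of the episode above 0.015 m).
It also fails if it takes over 64 s, if anything falls off the work surface, if the arm or the gripper's body presses on something with over 40 N, if the wrist force passes 120 N, or if a joint passes its speed limit or range.

### The arm

A 7-joint arm with a two-finger parallel gripper is mounted at the origin on the work surface. World frame = base frame: x ahead of the robot, y to its left, z up, the work surface at z = 0. Lengths are in m, angles in rad, forces in N, time in s.
With the tool pointing down it reaches from about 0.425 to 0.95 m from the base axis. Payload 4.7 kg.
Tool frame: the origin (TCP) lies on the centre line of the jaws, within the pads' length; the fingertips stand robot.nose_length ahead of it and the grasp point (between the pads) lies 8 mm behind it (robot.nose_length is the distance from the TCP to the fingertips, in m); z points along the fingers, x is the direction in which the jaws open and shut, and the axes are right-handed (so a half turn about z gives the same grasp; the last joint's range is limited). The gripper opens to 85 mm and grips with 20 to 120 N. Pads are 22 mm wide; open, the fingers measure 114 mm over their backs; the gripper's body (76 mm by 85 mm) begins 54 mm behind the grasp point. The pads swing forward as they close: fully open they stand 13 mm farther back than shut.
Start: joints at [-1.188, 0.469, -0.049, 1.532, 0.024, 1.141, -0.082], TCP at [0.27, 0.619, 0.242] pointing down, gripper open.
Joint ranges: [-2.59, 2.59], [-0.33, 1.99], [-1.39, 1.29], [0.1, 2.45], [-1.04, 4.18], [0.21, 1.99], [-2.66, 2.66]. Speed limits (rad/s): [2.57, 2.57, 3.14, 3.14, 3.14, 3.14, 3.14].

### API

Orientations are given as [roll, pitch, yaw] about the fixed x, y, z axes, in that order (R = Rz(yaw) Ry(pitch) Rx(roll)).
In Python, from plant import robot gives the robot as it stands. Calls block until the motion is done:
- robot.goto(position, orientation): joint-space move of the TCP to a pose.
- robot.move_straight(position, vel=0.15, attitude=None, contact_N=None): straight line of the TCP; attitude=None keeps the orientation; vel is the mean speed in m/s. With contact_N (N) it stops when the force on the tool has changed by that much, and returns True; else False.
- robot.move_joints(angles): joint-space move.
- robot.grip(opening, strength=None): opening from 0.0 (shut) to 1.0 (fully open); strength is the grip in N (None keeps the last); returns when the fingers have stopped.
- robot.sleep(seconds).
- robot.inverse_kinematics(position, orientation): joint angles nearest the present ones, or None.
- robot.sense(): the state.
- robot.grab_frame(name): name is "scene" or "top" or "wrist"; returns a dict with "image" (400x640x3 uint8, red, green, blue), "range_z" (400x640 float32, m along the optical axis (not along the pixel's ray), 0 where there is no reading), "fx", "fy", "cx", "cy" (pixels), "R" (3x3) and "t" (3): a world point X has camera coordinates R X + t. Camera axes: x right, y down, z forward; pixel columns grow to the right and rows downward; lengths in m; the calibration is good to about 2 mm. The wrist camera is an equidistant fisheye: a pixel r from the principal point sees the ray r / f radians off the axis. A picture is of the moment at which its call begins.
A pose or a line that the arm cannot do raises robot.IKError and nothing moves.
- robot.close_job(): hands the job in, once; it reports no verdict.
The state is a dict: "t": time; "joint_pos": joint angles; "joint_velocities": joint speeds; "effort": joint torques, N m; "tcp_pos": TCP position; "tcp_rot": TCP orientation; "wrist_force": force on the tool from outside, world axes, zero at the start; "torque": the same for the moment, N m; "opening": opening from 0.0 (shut) to 1.0 (fully open).
Only numpy, scipy, OpenCV 4.12 (cv2) and the standard library are available. Lean on these libraries where they do the work, as an engineer would, in place of code of your own. Each camera call takes 0.05 s, during which the arm holds its last target. There are 200 camera calls.

## Working session

There is one attempt and no reset: what is moved stays moved. The work goes in short steps, each a Python script; the robot and the scene stay as the last script left them, time stands still between calls to the robot, and variables do not carry over. Pictures are saved under pics/ and viewed, about 8 in all and at most 12, crops included, and the job is handed in when it is done.

```bash
ls; mkdir -p pics; cat > h.py <<'E'
import numpy as np, cv2
from plant import robot
def snap(n,name):
    f=robot.grab_frame(n); np.savez(f'pics/{name}.npz',**f); cv2.imwrite(f'pics/{name}.png',f['image'][:,:,::-1]); return f
def ray(f,uv,z):
    "pinhole pixels -> world points on the plane z"
    uv=np.atleast_2d(uv).astype(float); R,t=np.array(f['R']),np.array(f['t'])
    d=np.c_[(uv[:,0]-f['cx'])/f['fx'],(uv[:,1]-f['cy'])/f['fy'],np.ones(len(uv))]@R
    c=-R.T@t; return c+d*((z-c[2])/d[:,2])[:,None]
def proj(f,X):
    p=np.atleast_2d(X)@np.array(f['R']).T+np.array(f['t']); return np.c_[p[:,0]/p[:,2]*f['fx']+f['cx'],p[:,1]/p[:,2]*f['fy']+f['cy']]
E
python3 - <<'E'
from h import *
for n in('top','scene'):
    f=snap(n,n+'0'); print(n,f['fx'],f['cx'],f['cy'],np.round(f['R'],3).tolist(),np.round(f['t'],3))
print(robot.nose_length,robot.sense())
E
```

```text
pics
top 420.89502960261336 317.82036369782696 195.84438169457772 [[-0.016, -1.0, 0.005], [-0.986, 0.015, -0.166], [0.166, -0.007, -0.986]] [0.007 0.561 1.087]
scene 389.8900220504812 322.8241654663728 196.3328995964562 [[0.024, 1.0, 0.011], [0.824, -0.014, -0.566], [-0.566, 0.022, -0.824]] [-0.005 -0.407  1.375]
0.011 {'t': 0.1, 'joint_pos': array([-1.18790568,  0.46942095, -0.04857164,  1.53361344,  0.0240718 ,
        1.1410083 , -0.08230965]), 'joint_velocities': array([ 0.00015112, -0.00163675, -0.00066891, -0.00379311,  0.00037546,
        0.00018892, -0.00016777]), 'effort': array([ 9.89324872e-04, -5.11515784e+01, -4.68609610e-02, -2.38390732e+01,
        1.08374210e-02,  4.28020707e-03,  1.53545358e-05]), 'tcp_pos': array([0.26995209, 0.61809332, 0.24130921]), 'tcp_rot': array([3.14154114e+00, 1.86504997e-03, 1.15899328e+00]), 'wrist_force': array([0.38358827, 0.17057692, 0.17743266]), 'torque': array([-0.00594922,  0.01016916, -0.01740259]), 'opening': 1.0010759981365918}
```

View pics/top0.png

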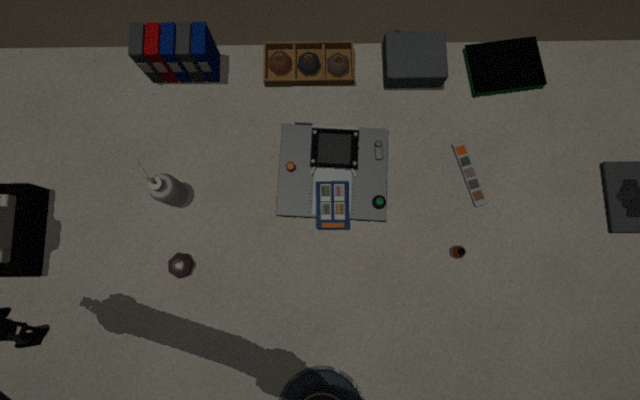

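View pics/scene0.png

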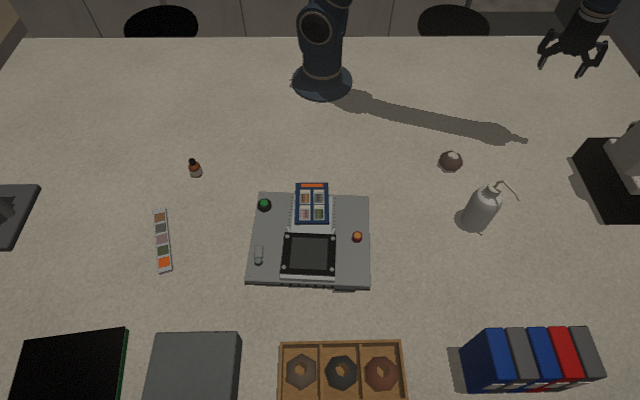

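The top view shows the viewer at cols 278–388, rows 122–220, the analyser at (335,148), the tray at (333,205) and the green lamp at (379,202). The scene view agrees. Next I'll measure from both views.

```bash
cat > meas.py <<'E'
from h import *
def big(m):
    c=max(cv2.findContours(m,cv2.RETR_EXTERNAL,cv2.CHAIN_APPROX_NONE)[0],key=cv2.contourArea); return cv2.convexHull(c)
def masks(f,roi):
    x0,y0,x1,y1=roi; S=4
    im=cv2.resize(f['image'][y0:y1,x0:x1],None,fx=S,fy=S,interpolation=cv2.INTER_CUBIC)
    hsv=cv2.cvtColor(im,cv2.COLOR_RGB2HSV); H,Sa,V=cv2.split(hsv)
    back=lambda p:(np.asarray(p,float).reshape(-1,2)+.5)/S-.5+[x0,y0]
    return im,H,Sa,V,back
def wrect(f,hull,back,z):
    "min-area rectangle in world mm of a hull cast on the plane z"
    P=(ray(f,back(hull),z)[:,:2]*1000).astype(np.float32); (cx,cy),(a,b),_=r=cv2.minAreaRect(P)
    B=cv2.boxPoints(r); e=[B[1]-B[0],B[2]-B[1]]
    return np.round([cx,cy],1),[ (round(float(np.hypot(*v)),1),round(float(np.degrees(np.arctan(v[1]/v[0]) if abs(v[0])>abs(v[1]) else np.arctan(-v[0]/v[1]))),2),'x' if abs(v[0])>abs(v[1]) else 'y') for v in e]
def run(f,roi):
    im,H,Sa,V,back=masks(f,roi)
    blue=((H>100)&(H<125)&(Sa>110)&(V>40)).astype(np.uint8)*255
    orange=((H<14)&(Sa>150)&(V>90)).astype(np.uint8)*255
    green=((H>50)&(H<95)&(Sa>120)).astype(np.uint8)*255
    dark=cv2.morphologyEx(((V<45)).astype(np.uint8)*255,cv2.MORPH_OPEN,np.ones((5,5)))
    stage=None
    print('tray(blue)',wrect(f,big(blue),back,.040)); 
    print('dark',wrect(f,big(dark),back,.052))
    g=big(green); (c,r)=cv2.minEnclosingCircle(g); print('green px',back(c),r/4,'w@.05',np.round(ray(f,back(c),.05)*1000,1))
    o=big(orange); print('orange',wrect(f,o,back,.040))
    for h,col in((big(blue),(255,255,0)),(big(dark),(255,0,0)),(g,(255,0,255)),(o,(0,255,255))): cv2.polylines(im,[h],True,col,1)
    return im
if __name__=='__main__':
    A=[]
    for n,roi in(('top',(270,115,395,235)),('scene',(240,178,378,298))):
        f=dict(np.load(f'pics/{n}0.npz')); print(n); im=run(f,roi); A.append(cv2.resize(im,(480,440)))
    cv2.imwrite('pics/m0.png',np.hstack(A)[:,:800*2,::-1][:, :960]); cv2.imwrite('pics/m0.png',cv2.resize(cv2.imread('pics/m0.png'),(800,367)))
E
python3 meas.py
```

```text
top
tray(blue) (array([537.9, -40.5]), [(126.2, -0.88, 'x'), (86.6, -0.88, 'y')])
dark (array([691.6, -49.3]), [(110.9, -4.02, 'x'), (130.1, -4.02, 'y')])
green px [[379.40552521 200.93604279]] 5.2160258293151855 w@.05 [[ 544.2 -167.    50. ]]
orange (array([483.7, -39.9]), [(57.8, 0.61, 'y'), (10.4, 0.61, 'x')])
scene
tray(blue) (array([539.7, -38.4]), [(128.3, -0.43, 'x'), (86.3, -0.43, 'y')])
dark (array([694.3, -47.2]), [(110.0, -4.15, 'x'), (127.7, -4.15, 'y')])
green px [[263.408638  202.2591362]] 3.885589599609375 w@.05 [[ 544.4 -164.6   50. ]]
orange (array([482.7, -38.2]), [(10.2, -0.93, 'x'), (59.6, -0.93, 'y')])
```

View pics/m0.png

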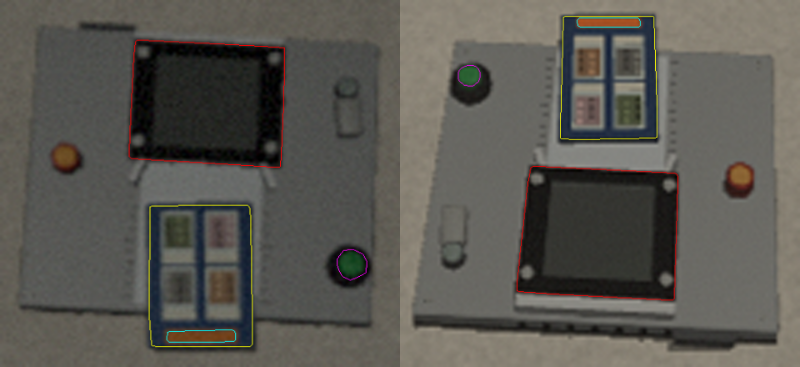

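Both views agree. The viewer yaw is about −4.1° with its origin near (652,−45) mm. The tray is at (539,−39.5) mm with yaw about −0.65°, and the lamp is at (544,−166) mm, within 1 mm of the model. Next I'll find the fingertip height by touching bare stage with the gripper half open.

```bash
cat >> h.py <<'E'
TH=np.radians(-4.1); O=np.array([.6521,-.0453])
def V(x,y): "viewer -> world xy"; return O+np.array([[np.cos(TH),-np.sin(TH)],[np.sin(TH),np.cos(TH)]])@[x,y]
def inV(p): return np.array([[np.cos(TH),np.sin(TH)],[-np.sin(TH),np.cos(TH)]])@(np.array(p)[:2]-O)
def att(th): return [np.pi,0,np.pi/2+th]
E
python3 - <<'E'
from h import *
s=robot.sense(); p=s['tcp_pos']; robot.move_straight([p[0],p[1],.38])
for a in(TH,TH-np.pi): print(robot.inverse_kinematics([*V(-.1,.1),.2],[np.pi,0,np.pi/2+a]))
robot.goto([*V(-.1,.1),.30],att(TH)); robot.grip(.5)
robot.goto([*V(-.1,.1),.07],att(TH))
print(robot.sense()['tcp_pos'])
print(robot.move_straight([*V(-.1,.1),.025],vel=.015,contact_N=2)); s=robot.sense(); print(s['tcp_pos'],s['wrist_force'],s['opening'],s['t'])
robot.move_straight([*V(-.1,.1),.09]); snap('wrist','w1'); print(robot.sense()['tcp_rot'])
E
```

```text
[-0.42836194  0.33349425  0.30707714  1.86652157 -0.12111944  0.9595779
  1.43173406]
[-0.69049686  0.37504321  0.65267177  1.88057723 -0.27204415  0.97540819
 -1.55939429]
[0.56094956 0.06177953 0.07120288]
True
[0.55954282 0.06159325 0.03923271] [-0.16537549 -0.51364361  3.90895975] 0.4988513357123308 6.7333
[-3.13850142e+00  6.55348617e-04  1.49959844e+00]
```

View pics/w1.png

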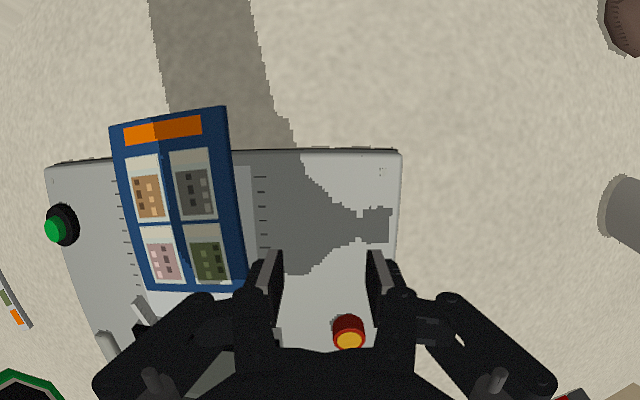

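The wrist view confirms that the stage is bare under the fingers, with the tray at (185,200) and the lamp at (58,225). The tips touch the stage at TCP z = 39.2 mm, so I'll push at z = 43 mm. Next I'll go behind the tray and touch it.

```bash
python3 - <<'E'
from h import *
ty=np.radians(-.65)
robot.move_straight([*V(-.1,.1),.15]); 
print(robot.inverse_kinematics([.440,-.0385,.043],att(ty)))
robot.goto([.440,-.0385,.15],att(ty)); robot.move_straight([.440,-.0385,.043],vel=.08)
print(robot.sense()['tcp_pos'])
print(robot.move_straight([.475,-.0389,.043],vel=.02,contact_N=1.0)); s=robot.sense(); print(s['tcp_pos'],s['wrist_force'],s['t'])
f=snap('top','top1')
import meas; meas.run(f,(270,115,395,235))
f=snap('scene','sc1'); x=meas.run(f,(240,178,378,298)); cv2.imwrite('pics/m1.png',x[:,:,::-1])
E
```

```text
[-0.2359634   0.41112247  0.27640932  2.25436469 -0.22899977  0.50116134
  1.77953376]
[ 0.44037204 -0.03852083  0.04340646]
False
[ 0.47496691 -0.03890446  0.04301742] [-0.91265129 -0.21470574 -0.96867708] 11.8833
tray(blue) (array([586.7, -34.9]), [(55.3, -0.88, 'x'), (71.0, -0.88, 'y')])
dark (array([517.8, -53.4]), [(122.8, -0.91, 'x'), (158.1, -0.91, 'y')])
green px [[379.53025818 201.18977356]] 4.937688827514648 w@.05 [[ 543.5 -167.3   50. ]]
orange (array([644.6,  75.2]), [(11.6, -33.87, 'x'), (19.6, -33.87, 'y')])
tray(blue) (array([553.9, -38.9]), [(128.1, -0.26, 'x'), (86.4, -0.26, 'y')])
dark (array([694.3, -47.2]), [(109.9, -4.17, 'x'), (127.7, -4.17, 'y')])
green px [[263.509758   202.17053986]] 4.0230207443237305 w@.05 [[ 544.1 -164.3   50. ]]
orange (array([496.6, -37.6]), [(10.9, -0.93, 'x'), (57.9, -0.93, 'y')])
```

View pics/m1.png

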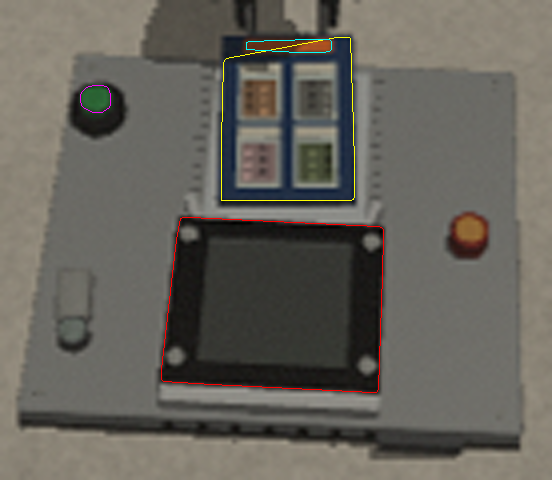

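The tray slid about 14 mm with under 1 N and stays against both fingertips, with its front end at the flared lead-ins. In the crop the tray's front edge is at about (288,200) and the analyser's front edge at about (283,220). Next I'll straighten it while pushing on.

```bash
python3 - <<'E'
from h import *
import meas
s=robot.sense(); print('V',inV(s['tcp_pos'])*1000)
print(robot.move_straight([*V(-.145,-.001),.043],vel=.03,attitude=att(TH),contact_N=8)); s=robot.sense(); print(inV(s['tcp_pos'])*1000,s['tcp_rot'],s['wrist_force'])
f=snap('scene','sc2'); x=meas.run(f,(240,178,378,298)); cv2.imwrite('pics/m2.png',x[:,:,::-1])
E
```

```text
V [-177.12880803   -6.25649767]
False
[-144.96954979   -1.04808379] [3.14128782e+00 9.18607565e-06 1.49910537e+00] [-0.55976054  0.75910891  1.18264652]
tray(blue) (array([578.7, -20.6]), [(110.9, -1.81, 'x'), (49.8, -1.81, 'y')])
dark (array([694.1, -47.2]), [(110.4, -4.16, 'x'), (127.7, -4.16, 'y')])
green px [[263.58018112 202.48783875]] 4.183419227600098 w@.05 [[ 545.1 -164.1   50. ]]
orange (array([529.9, -36.2]), [(11.3, -0.96, 'x'), (58.8, -0.96, 'y')])
```

View pics/m2.png

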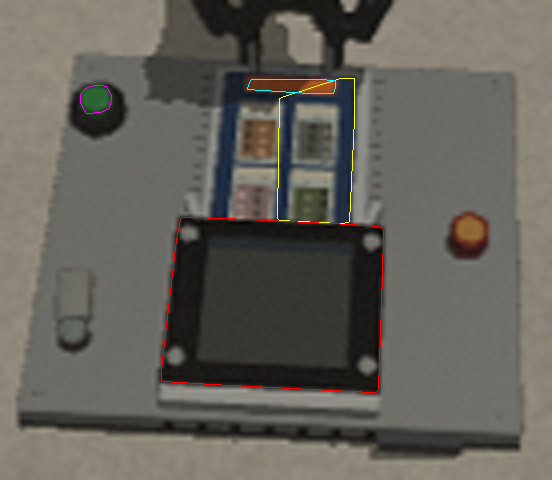

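The tray has gone under the frame. It looks square, and its front edge shows through the sheet at row ~240. I'll push it home, stopping on fence contact.

```bash
python3 - <<'E'
from h import *
import meas
def st(): s=robot.sense(); print(inV(s['tcp_pos'])*1000,s['tcp_pos'][2],s['wrist_force'],s['t'])
print(robot.move_straight([*V(-.065,0),.043],vel=.04,contact_N=8)); st()
print(robot.move_straight([*V(-.038,0),.043],vel=.012,contact_N=6)); st()
f=snap('scene','sc3'); cv2.imwrite('pics/m3.png',cv2.resize(f['image'][178:298,240:378],None,fx=4,fy=4,interpolation=cv2.INTER_CUBIC)[:,:,::-1])
E
```

```text
False
[-6.50572210e+01 -3.28824811e-02] 0.04303331205671367 [-0.33362473 -0.70459998  0.22507866] 15.4167
True
[-46.96444727  -0.0658297 ] 0.04215365190136691 [-0.29867281  0.93046624 -0.25140762] 16.95
```

View pics/m3.png

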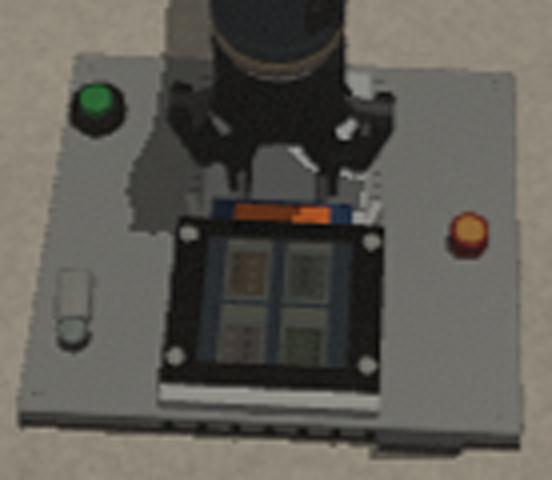

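The push stopped against something solid at TCP x = −47 mm, and −48 mm was expected at home. The strip is still visible at (285,213) in front of the frame. I'll back off, check the tray from both views and get the lamp height from depth.

```bash
python3 - <<'E'
from h import *
import meas
robot.move_straight([*V(-.085,0),.044],vel=.06); robot.move_straight([*V(-.12,-.02),.2])
robot.grip(0.0); robot.goto([*V(-.25,-.128),.22],att(TH))
for n,roi in(('top',(270,115,395,235)),('scene',(240,178,378,298))):
    f=snap(n,n+'4'); im,H,Sa,Vv,back=meas.masks(f,roi)
    o=meas.big(((H<14)&(Sa>150)&(Vv>90)).astype(np.uint8)*255)
    # exposed blue+orange tray rear strip
    c=meas.wrect(f,o,back,.040); print(n,'strip',c,'inV',inV(c[0]/1000)*1000)
    b=((((H>100)&(H<125)&(Sa>110)&(Vv>35))|((H<14)&(Sa>150)&(Vv>90)))).astype(np.uint8)*255
    c=meas.wrect(f,meas.big(b),back,.040); print(n,'rear',c,'inV',inV(c[0]/1000)*1000)
    g=meas.big(((H>50)&(H<95)&(Sa>120)).astype(np.uint8)*255); m=back(cv2.minEnclosingCircle(g)[0])[0]; u,v=np.round(m).astype(int)
    d=np.median(f['range_z'][v-1:v+2,u-1:u+2]); P=np.array(f['R']).T@(np.array([(m[0]-f['cx'])/f['fx']*d,(m[1]-f['cy'])/f['fy']*d,d])-f['t']); print('lamp',P,V(-.1,-.128))
    cv2.imwrite(f'pics/{n}4c.png',im[:,:,::-1])
print(robot.sense()['t'])
E
```

```text
top strip (array([628.3, -44.8]), [(11.0, -3.91, 'x'), (58.4, -3.91, 'y')]) inV [-23.77483936  -1.20291878]
top rear (array([628.3, -44.8]), [(11.0, -3.91, 'x'), (58.4, -3.91, 'y')]) inV [-23.77483936  -1.20291878]
lamp [ 0.54336071 -0.16577615  0.05191481] [ 0.54320425 -0.16582268]
scene strip (array([627. , -42.9]), [(11.6, -4.35, 'x'), (59.7, -4.35, 'y')]) inV [-25.20735752   0.59927203]
scene rear (array([627. , -42.9]), [(11.6, -4.35, 'x'), (59.7, -4.35, 'y')]) inV [-25.20735752   0.59927203]
lamp [ 0.54424272 -0.16459084  0.05039948] [ 0.54320425 -0.16582268]
20.2917
```

View pics/top4c.png

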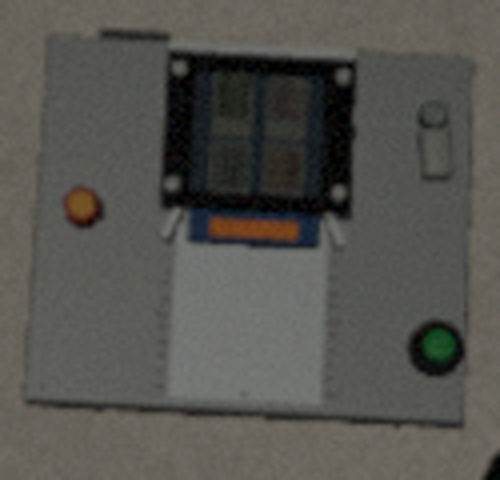

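The strip centre puts the tray at viewer x ≈ 31 mm (±1), y ≈ −0.3 mm, square within 0.3°. In the crop the strip is at (253,229), just in front of the frame, and the bystanders on the stage are unmoved. Now I'll press the lamp.

```bash
python3 - <<'E'
from h import *
L=np.array([.5435,-.1655])
def st(): s=robot.sense(); print(np.round(s['tcp_pos'],4),np.round(s['wrist_force'],2),s['opening'],s['t'])
robot.goto([*L,.13],att(TH)); robot.move_straight([*L,.078],vel=.05); st()
print(robot.move_straight([*L,.05],vel=.012,contact_N=2)); st()
z=robot.sense()['tcp_pos'][2]
print(robot.move_straight([*L,z-.012],vel=.01,contact_N=12)); st()
robot.sleep(.3); st()
robot.move_straight([*L,.09],vel=.05); robot.move_straight([*L,.2]); robot.goto([*V(-.25,-.128),.22],att(TH)); st()
for n in('top','scene'): snap(n,n+'5')
a,b=[cv2.imread(f'pics/{n}5.png') for n in('top','scene')]
cv2.imwrite('pics/m5.png',np.hstack([cv2.resize(a[115:235,270:395],(400,400)),cv2.resize(b[178:298,240:378],(400,400))]))
E
```

```text
[ 0.5438 -0.1656  0.0783] [ 0.28 -0.32 -0.04] 0.0023066300701561153 22.2167
True
[ 0.5435 -0.1655  0.0603] [ 0.15 -0.19  2.59] -0.0020451110408030685 23.6333
True
[ 0.5435 -0.1655  0.0571] [-1.73  0.22  6.56] -0.0011128089156971686 24.2167
[ 0.5435 -0.1655  0.0571] [-1.17  0.62  5.98] -9.32722082614053e-05 24.5167
[ 0.3937 -0.1549  0.2199] [ 0.63 -0.54 -0.55] -0.003716031642490495 26.8667
```

View pics/m5.png

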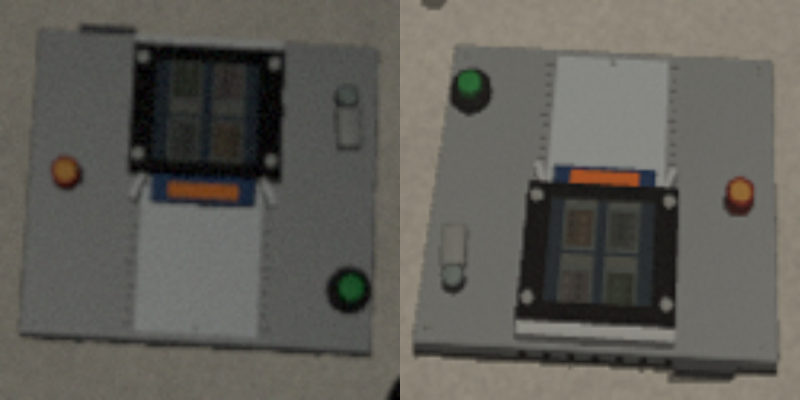

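The lamp was pressed hard enough to reach a stop (12 N spike, then 6 N steady, against the 4 N it needs) and the tray is unchanged. The travel reading is ambiguous, though, so I'll press once more in small steps to see the force profile.

```bash
python3 - <<'E'
from h import *
L=np.array([.5435,-.1655])
robot.goto([*L,.13],att(TH)); robot.move_straight([*L,.066],vel=.05)
robot.sleep(.2); f0=robot.sense()['wrist_force'][2]
for z in np.arange(.065,.052,-.001):
    robot.move_straight([*L,z],vel=.01); robot.sleep(.1); s=robot.sense(); F=s['wrist_force'][2]-f0
    print(round(z,3),np.round(s['tcp_pos'][2],4),round(F,2))
    if F>14: break
robot.sleep(.2)
robot.move_straight([*L,.09],vel=.05); robot.move_straight([*L,.2]); robot.goto([*V(-.25,-.128),.22],att(TH)); print(robot.sense()['t'])
E
```

```text
0.065 0.065 1.6
0.064 0.064 -0.22
0.063 0.0631 1.84
0.062 0.0621 1.61
0.061 0.0611 2.1
0.06 0.0601 2.98
0.059 0.0591 4.02
0.058 0.0581 4.51
0.057 0.0571 4.61
0.056 0.057 12.77
0.055 0.0568 19.09
35.775
```

The profile is clear: contact at 63 mm, the spring rising to about 4.6 N, and a hard stop at 57 mm. That is the full 6 mm of travel. I'll do a final numeric check and hand in.

```bash
python3 - <<'E'
from h import *
import meas
for n,roi in(('top',(270,115,395,235)),('scene',(240,178,378,298))):
    f=snap(n,n+'6'); im,H,Sa,Vv,back=meas.masks(f,roi)
    c=meas.wrect(f,meas.big(((H<14)&(Sa>150)&(Vv>90)).astype(np.uint8)*255),back,.040); print(n,c,inV(c[0]/1000)*1000)
    g=meas.big(((H>50)&(H<95)&(Sa>120)).astype(np.uint8)*255); m=back(cv2.minEnclosingCircle(g)[0])[0]; u,v=np.round(m).astype(int)
    d=np.median(f['range_z'][v-1:v+2,u-1:u+2]); P=np.array(f['R']).T@(np.array([(m[0]-f['cx'])/f['fx']*d,(m[1]-f['cy'])/f['fy']*d,d])-f['t']); print('lamp z',P[2])
robot.close_job()
E
```

```text
top (array([628.5, -44.8]), [(11.3, -3.28, 'x'), (58.4, -3.28, 'y')]) [-23.5753512   -1.18861929]
lamp z 0.05409703829873624
scene (array([627. , -42.7]), [(11.7, -4.31, 'x'), (59.2, -4.31, 'y')]) [-25.22165701   0.79876018]
lamp z 0.050162998019075304
the job is handed in; nothing more can be done
```

The tray is home against the rear fence, the green lamp button was pressed fully down and let go, and the job is handed in at about 36 s of the 64 s allowed. The hand-in reported no verdict.

- **Tray:** I pushed it with two half-open fingertips on its rear edge, squaring it up on the way in, until it stopped against the fence. Before hand-in, the strip position put the tray at viewer x ≈ 31 mm and y ≈ 0 (the two views differ by about 2 mm). It was square to within about 1°, all inside the limits.
- **Lamp:** I pressed it twice after the tray was home. On the second press contact came at tool height 63 mm and a hard stop at 57 mm, which is the full 6 mm of travel at about 4.6 N. The first press stopped at the same height.
- **Lamp release:** By depth, the button top read 54 mm (top camera) and 50 mm (scene camera) afterwards, against 52 and 50 mm before. That fits it having sprung back, but the noise is too large to prove it.
- **Other things:** The mount and hand lens looked unmoved in the last pictures. I did not measure the items on the bench again; the arm passed high or well clear of them. No force on the analyser was seen, and the arm was left clear of everything.

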